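Pack the coil spring into the damper tote

ROBOT

A 6-joint arm with a two-finger parallel gripper is mounted at the origin on the work surface. World frame = base frame: x ahead of the robot, y to its left, z up, the work surface at z = 0. Lengths are in m, angles in rad, forces in N, time in s.
With the tool pointing down it reaches from about 0.25 to 0.775 m from the base axis. Payload 4 kg.
Tool frame: the origin (TCP) lies midway between the tips of the shut fingers; the grasp point (between the pads) lies r.grip_depth behind it (r.grip_depth is the distance from the TCP to the grasp point, in m); z points along the fingers, y is the line along which they close (so a half turn about z gives the same grasp; the last joint's range is limited). The gripper opens to 94 mm and grips with 3 to 60 N. Pads are 16 mm wide; open, the fingers measure 119 mm over their backs; the gripper's body (75 mm by 177 mm) begins 78 mm behind the grasp point.
Start: joints at [-1.303, 0.087, 1.371, -0, 1.684, -0.103], TCP at [0.199, -0.513, 0.206] pointing down, gripper open.
Joint ranges: [-3.1, 3.1], [-0.76, 2.03], [0.27, 2.55], [-1.08, 4.22], [0.17, 2.65], [-2.57, 2.57]. Speed limits (rad/s): [2.79, 2.79, 3.14, 3.14, 3.14, 3.14].

INTERFACE

Orientations are given as a unit quaternion [w, x, y, z].
In Python, from bench import r gives the robot as it stands. The module is installed in compiled form; this text tells all that it offers.
- The arm moves only by the tool send_rows, never from a script. Its argument "steps" is a list of rows, each an object of numbers: "dx", "dy", "dz": the shift along the tool's x, y, z in mm; "roll": the turn about the tool's z in rad; "gripper": the opening, from 0 (shut) to 1 (fully open). In form: [{"dx": .., "dy": .., "dz": .., "roll": .., "gripper": ..}, ...]. A call has 1 to 8 rows; each row is the pose to reach, as a shift and turn from the pose commanded when the call began, along the tool's axes at that moment; what a row does not reach only later rows make up. A row lasts 1/12 s, in which the tool goes at most 41.7 mm and 7.16 degrees, less where a joint would pass 70% of its speed; a pose out of reach is approached as far as the arm can. A call with a gripper value outside its range is refused whole. The fingers move at their own pace and stop on an object; "force" is the grip in N (left out, the last holds). Time passes only in rows, so rows that repeat a pose let the fingers close. It gives the time, the measured TCP pose, the force, the opening and the grip force at its end, in the units of the state.
- r.state(): the state, without advancing time (a new reading comes with each control period).
- r.snapshot(name): name is "scene" or "top"; returns a dict with "color" (384x512x3 uint8, blue, green, red), "intrinsics" (3x3 intrinsics, pixels), "xyz" and "orientation" of the camera in the world. Camera axes: x right, y down, z forward; pixel columns grow to the right and rows downward; lengths in m; the calibration is good to about 2 mm. A picture is of the moment at which its call begins. There is no depth.
- r.sign_off(): hands the job in; it is judged then, once.
Trained networks look in a picture, given as the dict that the camera call returned (one of the last four; its "shot" number tells which), for a name from the list of things; names that differ only in an ending like _2 or _b are one class to them, and where a whole thing is asked for, a point or a joint stands for the part that bears it (a point fixed in the world has none). Each returns a list of dicts, best first, with "confidence" (0 to 1); they miss things now and then, are a little off and sometimes report something else, mostly with a low value. They report only what shows in the picture. A call takes as long as a camera call. They do not tell look-alikes from the thing itself.
- r.spot_in(picture, label): "box" ([left, top, width, height] in pixels, round what is visible of it).
- r.regions_of(picture, label): "mask" (384x512 bool, what is visible of it) and "box" ([left, top, width, height] in pixels, round what is visible of it).
- r.tip_of(picture, label): "uv" ([column, row] in pixels: a listed point, or the origin of a listed thing).
The state is a dict: "time": time; "qpos": joint angles; "joint_velocities": joint speeds; "joint_torque": joint torques, N m; "tcp_pos": TCP position; "tcp_rot": TCP orientation; "wrist_force": force on the tool from outside, world axes, zero at the start; "torque": the same for the moment, N m; "gripper_width": finger opening in m; "finger_force": force on a finger pad.
Only numpy, scipy, OpenCV 4.12 (cv2) and the standard library are available. Lean on these libraries where they do the work, as an engineer would, in place of code of your own. Each camera call takes 0.05 s, during which the arm holds its last target. There are 200 camera calls.

TASK

Finish packing the blue tote for the race truck: slide the damper and the carton that lie in it out of the way, without lifting them, so that the red coil spring fits in with them, and set the spring down upright on the tote's floor. Do not drop the spring in; damper and carton must still lie flat in the tote, and the other things on the bench stay where they are.

Things in the scene. Friction and masses are not known exactly. Their poses are not given: they have to be found in the camera images.
- tote: Blue open-topped container, fixed to the bench. Outside 200 (x) x 300 (y) x 72 mm high plus a 6 mm rim lip; inside 184 (x) x 284 (y) mm, straight 8 mm walls, 6 mm floor. Origin: centre of its underside. Damper and carton lie in it, either one on its +y side, 45 to 53 mm apart, with narrow gaps at the end walls: 76 mm of free length along y in all, but no single gap takes the spring yet.
- damper_mid (a point): Centre of the coil-over damper (yellow spring, black body, aluminium eyes) with a black gas reservoir beside it, lying on its side in the tote, x and y nearly along the tote's. 170 (x) x 104 (y) x 60 mm high, loose, about 0.65 kg; it slides, does not roll. Its +y side is a 60 mm cylinder 130 mm long, its -y side a 40 mm cylinder 120 mm long. The point is 30 mm above the tote's floor.
- carton_mid (a point): Centre of a closed plain cardboard carton lying flat in the tote, 150 mm along its x, 104 mm along its y, 60 mm high; loose, about 0.4 kg. This point is its middle, 30 mm above the tote's floor. Its x and y run nearly along the tote's.
- spring_mid (a point): Centre of the red steel coil spring standing upright on the bench: 60 mm outside diameter, 140 mm tall, about 0.4 kg, rigid, flat ends. The point lies on its axis, 70 mm above its foot. It may be gripped across the coils at any height.
- spring: The same red spring; origin at the centre of its foot, z up its axis.
- damper: The same damper; origin at the centre of the underside of its bounding box, z up.
- carton: The same carton; origin at the centre of its underside, z up.
- spray_can: Bystander: white and green spray can with a black cap, 65 mm diameter, 165 mm tall, standing loose on the bench. Origin: centre of its foot.
- bump_stop: Bystander: orange waisted rubber bump stop, 50 mm diameter, 55 mm tall, standing loose on the bench. Origin: centre of its foot.
- hook_spanner: Bystander: steel hook spanner with a red grip, about 195 mm long, 10 mm thick, lying loose on the bench beyond the tote. Origin: on the bench, near the middle of its handle; x runs along the handle towards the hook.
There are look-alikes about, which are no part of the job. There is more than one size of the damper; the job needs the largest.

How it is judged:
At the end, for the whole second after the job is handed in: The spring stands upright (within 0.1 rad) inside the tote with its foot on the tote's floor (centre 76 mm above the tote's underside, within 6 mm); the damper and the carton both lie flat (within 0.1 rad) on the tote's floor (centres 36 mm above its underside, within 6 mm); all three are at rest (z of spring_mid in the frame of tote between 0.07 and 0.082 m and x of spring_mid in the frame of tote between -0.068 and 0.068 m and y of spring_mid in the frame of tote between -0.118 and 0.118 m and angle between each of spring, damper, carton's own z axis and vertical below 0.1 rad and z of damper_mid in the frame of tote between 0.03 and 0.042 m and y of damper_mid in the frame of tote between -0.1 and 0.1 m and z of carton_mid in the frame of tote between 0.03 and 0.042 m and y of carton_mid in the frame of tote between -0.1 and 0.1 m and linear speed of each of spring, damper, carton below 0.02 m/s); the robot touches nothing.
It fails at once if The spring is dropped into the tote: over the tote and less than 60 mm above its seat it moves faster than 0.7 m/s (horizontal distance between spring and tote below 0.17 m and z of spring_mid in the frame of tote below 0.136 m and linear speed of spring above 0.7 m/s).
It fails at once if The damper or the carton is lifted more than 25 mm off the tote's floor (z of any of damper_mid, carton_mid in the frame of tote above 0.061 m).
It fails at once if The spray can, the bump stop or the hook spanner is moved by more than 30 mm (distance of any of spray_can, bump_stop, hook_spanner from where it was at the start of the episode above 0.03 m).
It also fails if it takes over 48 s, if anything falls off the work surface, if the arm or the gripper's body presses on something with over 40 N, if the wrist force passes 120 N, or if a joint passes its speed limit or range.

## Working session

There is one attempt and no reset: what is moved stays moved. The work goes in short steps, Python scripts to look and compute and a tool call to move; the robot and the scene stay as the last step left them, time stands still between calls to the robot, and variables do not carry over. Pictures are saved under pics/ and viewed, at most 10 in all, crops included, and the job is handed in when it is done.

Besides the shell and the picture viewer there is one more tool, called after ">>>" as name([rows], argument=value, ...), one row to a line, values as JSON. send_rows: Moves the arm, as the interface text tells. Its arguments: {"type":"object","properties":{"steps":{"type":"array","items":{"type":"object","properties":{"dx":{"type":"number"},"dy":{"type":"number"},"dz":{"type":"number"},"roll":{"type":"number"},"gripper":{"type":"number"}}}},"force":{"type":"number"}},"required":["steps"]}

```bash
mkdir -p pics; cat > h.py <<'E'
import numpy as np, cv2
from bench import r
from scipy.spatial.transform import Rotation as R
def rot(q): return R.from_quat([q[1],q[2],q[3],q[0]]).as_matrix()
def ray(s,uv,z):
    d=rot(s["orientation"])@np.linalg.inv(s["intrinsics"])@np.array([uv[0],uv[1],1.]); c=np.array(s["xyz"])
    return c+d*(z-c[2])/d[2]
def proj(s,p):
    q=np.array(s["intrinsics"])@(rot(s["orientation"]).T@(np.array(p)-np.array(s["xyz"]))); return q[:2]/q[2]
E
python3 - <<'E'
from h import *
np.set_printoptions(precision=3,suppress=True)
a=r.snapshot("scene");b=r.snapshot("top")
cv2.imwrite("pics/a.png",np.hstack([a["color"],b["color"]])[:, :]) 
im=np.hstack([a["color"],b["color"]]); cv2.imwrite("pics/a.png",cv2.resize(im,(800,300)))
cv2.imwrite("pics/b.png",cv2.resize(b["color"],(800,600)))
for n,s in(("scene",a),("top",b)):
    print(n,np.array(s["xyz"]),s["orientation"],np.array(s["intrinsics"])[0])
    for l,z in(("tote",0),("damper_mid",.036),("carton_mid",.036),("spring_mid",.07),("spray_can",0),("bump_stop",0),("hook_spanner",0)):
        for d in r.tip_of(s,l)[:4]: print(l,np.array(d["uv"]),round(d["confidence"],2),ray(s,d["uv"],z))
st=r.state();print(st["tcp_pos"],rot(st["tcp_rot"]),r.grip_depth,st["time"])
E
```

```text
scene [ 1.215 -0.673  0.943] [-0.371  0.852  0.338 -0.149] [413.315   0.    252.213]
tote [204.7 222.9] 0.87 [ 0.505 -0.141  0.   ]
damper_mid [271.1 245.8] 0.9 [ 0.735 -0.092  0.036]
damper_mid [224.3 205.4] 0.86 [ 0.521 -0.07   0.036]
damper_mid [238.3 158.3] 0.6 [0.386 0.127 0.036]
damper_mid [274.9 167.9] 0.26 [0.515 0.176 0.036]
carton_mid [184.9 227. ] 0.68 [ 0.501 -0.213  0.036]
carton_mid [224.7 205. ] 0.52 [ 0.52  -0.068  0.036]
spring_mid [275.7 165.1] 0.56 [0.534 0.157 0.07 ]
spray_can [347.1 147.2] 0.62 [ 0.606  0.489 -0.   ]
bump_stop [101.4 277.8] 0.9 [ 0.451 -0.473  0.   ]
hook_spanner [312.8 222.1] 0.73 [0.747 0.091 0.   ]
top [ 0.306 -0.     1.399] [ 0.072 -0.702  0.705 -0.073] [424.705   0.    255.157]
tote [298.5 215.8] 0.83 [ 0.511 -0.145  0.   ]
damper_mid [271.8 213.9] 0.82 [ 0.513 -0.055  0.036]
damper_mid [280.5 150.2] 0.76 [ 0.728 -0.087  0.036]
carton_mid [320.5 216.7] 0.98 [ 0.503 -0.213  0.036]
carton_mid [210.3 209. ] 0.72 [0.53  0.144 0.036]
spring_mid [206.6 208.9] 0.92 [0.525 0.152 0.07 ]
spring_mid [319.5 214.8] 0.42 [ 0.504 -0.204  0.07 ]
spring_mid [273.5 216.6] 0.33 [ 0.499 -0.059  0.07 ]
spray_can [111.  179.3] 0.79 [0.639 0.486 0.   ]
bump_stop [403.5 232. ] 0.78 [ 0.456 -0.49   0.   ]
hook_spanner [231.6 144.9] 0.86 [0.759 0.079 0.   ]
[ 0.199 -0.513  0.206] [[ 0.932  0.362  0.   ]
 [ 0.362 -0.932 -0.   ]
 [-0.     0.    -1.   ]] 0.0188 0.8
```

View pics/b.png

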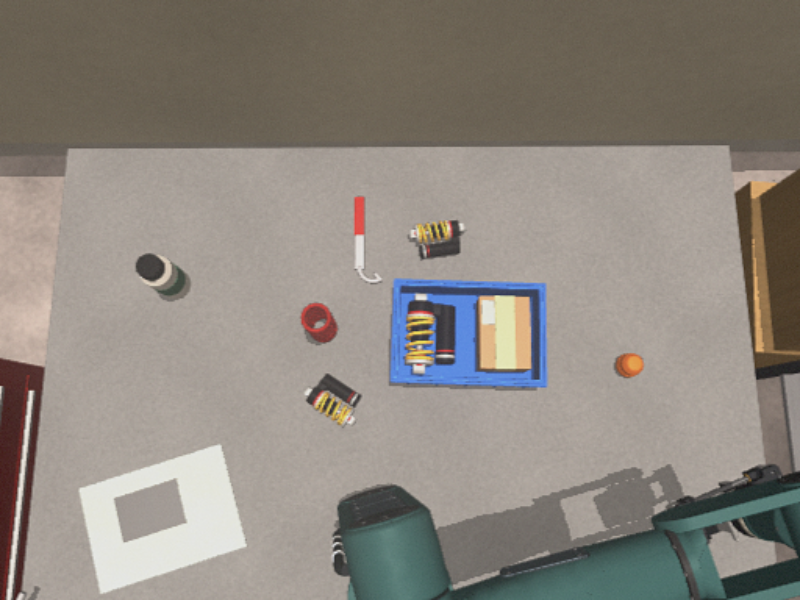

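View pics/a.png

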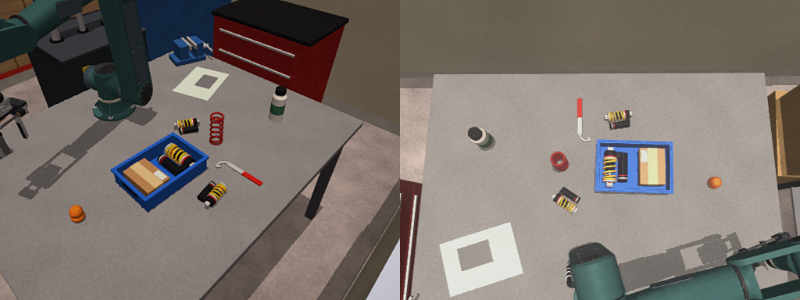

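In the top view (800x600) there are three dampers: the tote's at (433,335), and smaller ones on the bench at (437,238) and (333,400). The tote's is the largest, and the task says it lies in the tote. The spring is at (319,323), the carton at (505,332) and the tote centre at about (469,333). Next I'll refine the poses by fitting silhouettes, and crop the tote and spring to confirm.

```bash
cat >> h.py <<'E'
from scipy.optimize import minimize
def hull(s,pts):
    m=np.zeros((384*4,512*4),np.uint8); p=np.array([proj(s,q) for q in pts])
    cv2.fillConvexPoly(m,cv2.convexHull(((p+.5)*4).astype(np.int32)),1); return m
def box(x,y,w,sx,sy,z0,z1):
    c,n=np.cos(w),np.sin(w)
    return [(x+c*a*sx/2-n*b*sy/2,y+n*a*sx/2+c*b*sy/2,z) for a in(-1,1) for b in(-1,1) for z in(z0,z1)]
def cyl(x,y,rad,z0,z1): return [(x+rad*np.cos(t),y+rad*np.sin(t),z) for t in np.linspace(0,6.28,24) for z in(z0,z1)]
def fit(sm,gen,x0,st):
    T=[]
    for s,m in sm:
        c=max(cv2.findContours(m.astype(np.uint8),0,2)[0],key=cv2.contourArea)
        pts=np.vstack([c.reshape(-1,2)]); M=cv2.resize(m.astype(np.uint8),None,fx=4,fy=4,interpolation=0)
        H=np.zeros_like(M); cs=np.argwhere(M)[:,::-1].astype(np.int32); cv2.fillConvexPoly(H,cv2.convexHull(cs),1); T.append((s,H))
    f=lambda v:sum(1-(h&H).sum()/(h|H).sum() for s,H in T for h in [hull(s,gen(*v))])
    S=np.vstack([x0]+[np.array(x0)+np.eye(len(x0))[i]*st[i] for i in range(len(x0))])
    o=minimize(f,x0,method="Nelder-Mead",options=dict(initial_simplex=S,xatol=2e-4,fatol=1e-5)); return o.x,o.fun/len(T)
def best(s,l,uv):
    for d in r.regions_of(s,l):
        b=d["box"]
        if b[0]-5<=uv[0]<=b[0]+b[2]+5 and b[1]-5<=uv[1]<=b[1]+b[3]+5: return d["mask"]
E
cat > look.py <<'E'
from h import *
np.set_printoptions(precision=4,suppress=True)
def poses(tote=True,spring=True):
    a=r.snapshot("scene");b=r.snapshot("top")
    if tote: print("tote",fit([(s,best(s,"tote",proj(s,(.51,-.145,.03)))) for s in(a,b)],lambda x,y,w:box(x,y,w,.2,.3,0,.078),[.51,-.145,0],[.01,.01,.05]))
    if spring:
        for ss in((a,),(b,),(a,b)): print("spring",fit([(s,best(s,"spring",proj(s,(.53,.152,.07)))) for s in ss],lambda x,y:cyl(x,y,.03,0,.14),[.53,.152],[.01,.01]))
    for l,y,sx in(("carton",-.213,.15),("damper",-.06,.17)):
        m=best(b,l,proj(b,(.51,y,.05)))
        if m is None: print(l,"none"); continue
        print(l,fit([(b,m)],lambda x,y,w:box(x,y,w,sx,.104,.006 if l=="carton" else .02,.066 if l=="carton" else .05),[.51,y,0],[.01,.01,.05]))
    return a,b
E
python3 - <<'E'
from look import *
a,b=poses()
cv2.imwrite("pics/c.png",cv2.resize(b["color"][170:255,180:365],None,fx=4,fy=4,interpolation=2))
E
```

```text
tote (array([ 0.5163, -0.1407, -0.0323]), np.float64(0.0680522162239624))
spring (array([0.5313, 0.1664]), np.float64(0.0802612001983799))
spring (array([0.5305, 0.1569]), np.float64(0.08935701500757265))
spring (array([0.5343, 0.1605]), np.float64(0.1260582293604557))
carton (array([ 0.5139, -0.2177, -0.0124]), np.float64(0.015632299565170538))
damper (array([ 0.5173, -0.0664, -0.0012]), np.float64(0.17807532579120722))
```

View pics/c.png

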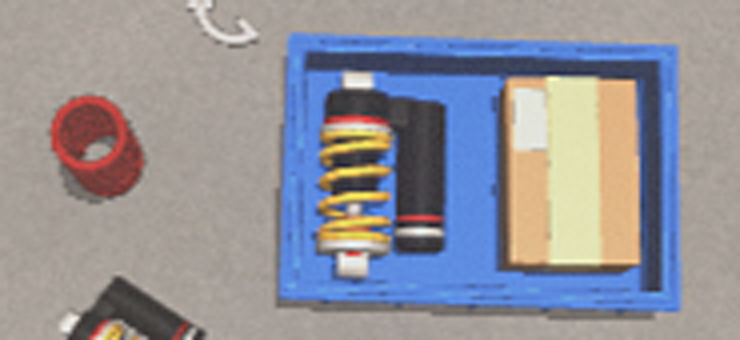

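The crop confirms it: the tote holds the large damper (crop x 318–445) and the carton (505–640), with the red spring's top ring at (90,133). I'll convert the hand-read edges as a cross-check.

```bash
python3 - <<'E'
from look import *
b=r.snapshot("top")
for n,u,v,z in(("rim",291,35,.078),("rim",680,45,.078),("rim",681,310,.078),("rim",278,302,.078),("cart",505,78,.066),("cart",637,80,.066),("cart",640,265,.066),("cart",512,268,.066),("dampL",320,180,.036),("res",444,180,.026),("eyeTop",357,72,.036),("eyeBot",351,277,.036),("springtop",90,133,.14)):
    print(n,ray(b,(u/4+180-.4,v/4+170-.4),z))
print(np.array(r.snapshot("scene")["xyz"]))
E
```

```text
rim [0.6215 0.0071 0.078 ]
rim [ 0.6117 -0.3033  0.078 ]
rim [ 0.4016 -0.2934  0.078 ]
rim [0.4093 0.018  0.078 ]
cart [ 0.5881 -0.1643  0.066 ]
cart [ 0.5859 -0.2701  0.066 ]
cart [ 0.4377 -0.2657  0.066 ]
cart [ 0.4358 -0.1653  0.066 ]
dampL [ 0.5108 -0.0156  0.036 ]
res [ 0.5117 -0.1169  0.026 ]
eyeTop [ 0.6001 -0.0467  0.036 ]
eyeBot [ 0.4322 -0.0399  0.036 ]
springtop [0.5317 0.1583 0.14  ]
[ 1.2155 -0.673   0.9427]
```

>>> send_rows([
  {"dx": 30,"dy": -16,"roll": -0.08,"gripper": 0},
  {"dx": 65,"dy": -36,"roll": -0.19,"gripper": 0},
  {"dx": 102,"dy": -56,"roll": -0.3,"gripper": 0},
  {"dx": 138,"dy": -76,"roll": -0.41,"gripper": 0},
  {"dx": 174,"dy": -96,"roll": -0.52,"gripper": 0},
  {"dx": 210,"dy": -116,"roll": -0.63,"gripper": 0},
  {"dx": 240,"dy": -132,"roll": -0.7,"gripper": 0},
  {"dx": 240,"dy": -132,"roll": -0.7,"gripper": 0},
])

```text
invalid input at $.steps[0]: expected keys dx, dy, dz, roll, gripper
```

```bash
cat > to.py <<'E'
import sys
from h import *
# to.py x y z tool_x_angle(deg) : shift needed
x,y,z,a=map(float,sys.argv[1:5]); st=r.state(); M=rot(st["tcp_rot"]); p=np.array(st["tcp_pos"])
d=M.T@(np.array([x,y,z])-p)*1e3; cur=np.degrees(np.arctan2(M[1,0],M[0,0]))
print("t",st["time"],"p",p.round(4),"ang",cur.round(2),"shift",d.round(1),"roll",-np.radians((a-cur+180)%360-180).round(3),"F",np.array(st["wrist_force"]).round(1),"w",st["gripper_width"],"ff",st["finger_force"],"tiltz",M[:,2].round(3))
E
python3 to.py .511 -.141 .12 88
```

```text
t 1.4 p [ 0.1993 -0.5126  0.2055] ang 21.25 shift [ 425.2 -233.4   85.5] roll -1.165 F [-0.  -0.9 -0.3] w 0.09409092115535422 ff 0.0 tiltz [ 0. -0. -1.]
```

>>> send_rows([
  {"dx": 30,"dy": -16,"dz": 0,"roll": -0.08,"gripper": 0},
  {"dx": 65,"dy": -36,"dz": 0,"roll": -0.19,"gripper": 0},
  {"dx": 102,"dy": -56,"dz": 0,"roll": -0.3,"gripper": 0},
  {"dx": 138,"dy": -76,"dz": 0,"roll": -0.41,"gripper": 0},
  {"dx": 174,"dy": -96,"dz": 0,"roll": -0.52,"gripper": 0},
  {"dx": 210,"dy": -116,"dz": 0,"roll": -0.63,"gripper": 0},
  {"dx": 240,"dy": -132,"dz": 0,"roll": -0.7,"gripper": 0},
  {"dx": 240,"dy": -132,"dz": 0,"roll": -0.7,"gripper": 0},
])

```text
time: 2.07
tcp_pos: [0.3784, -0.2981, 0.2059]
tcp_rot: [-0.0, 0.858, 0.514, 0.002]
wrist_force: [-0.1, -0.2, 0.1]
gripper_width: 0.0438
finger_force: 0.0
```

```bash
python3 to.py .511 -.141 .11 88
```

```text
t 2.0667 p [ 0.3784 -0.2981  0.2059] ang 61.9 shift [200.8  42.8  96.5] roll -0.456 F [-0.1 -0.2  0.1] w 0.04377977496785951 ff 0.0 tiltz [ 0.003  0.002 -1.   ]
```

>>> send_rows([
  {"dx": 35,"dy": 7,"dz": 0,"roll": -0.1,"gripper": 0},
  {"dx": 70,"dy": 15,"dz": 10,"roll": -0.2,"gripper": 0},
  {"dx": 105,"dy": 22,"dz": 30,"roll": -0.3,"gripper": 0},
  {"dx": 140,"dy": 30,"dz": 50,"roll": -0.4,"gripper": 0},
  {"dx": 170,"dy": 36,"dz": 70,"roll": -0.46,"gripper": 0},
  {"dx": 200,"dy": 43,"dz": 90,"roll": -0.46,"gripper": 0},
  {"dx": 200,"dy": 43,"dz": 96,"roll": -0.46,"gripper": 0},
  {"dx": 200,"dy": 43,"dz": 96,"roll": -0.46,"gripper": 0},
])

```text
time: 2.73
tcp_pos: [0.5076, -0.1467, 0.1067]
tcp_rot: [-0.002, 0.72, 0.694, -0.001]
wrist_force: [-1.1, -1.4, -0.3]
gripper_width: 0.0005
finger_force: 0.0
```

```bash
python3 to.py .511 -.141 .016 88; python3 - <<'E'
from look import *
a=r.snapshot("scene");b=r.snapshot("top")
cv2.imwrite("pics/d.png",np.hstack([cv2.resize(a["color"][160:290,130:290],(400,325),interpolation=2),cv2.resize(b["color"][160:290,240:400],(400,325),interpolation=2)]))
E
```

```text
t 2.7333 p [ 0.5076 -0.1467  0.1067] ang 87.82 shift [ 5.7  3.7 90.7] roll -0.003 F [-1.1 -1.4 -0.3] w 0.0005403390397929046 ff 0.0 tiltz [-0.005  0.001 -1.   ]
```

View pics/d.png

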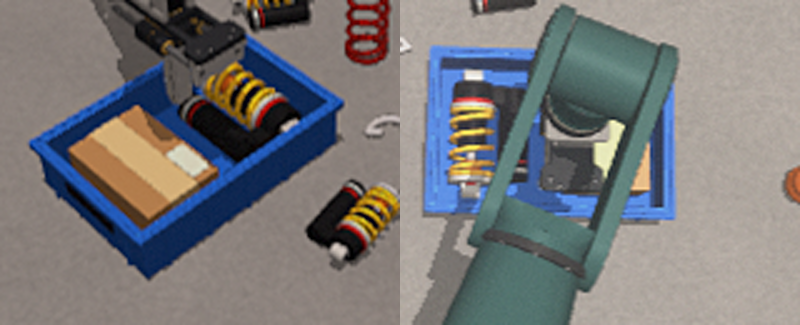

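The gripper is above the gap between the carton and the damper, and the right panel shows both still lying square. Now I'll descend.

>>> send_rows([
  {"dx": 5,"dy": 3,"dz": 10,"roll": 0,"gripper": 0},
  {"dx": 5,"dy": 3,"dz": 30,"roll": 0,"gripper": 0},
  {"dx": 5,"dy": 3,"dz": 50,"roll": 0,"gripper": 0},
  {"dx": 5,"dy": 3,"dz": 68,"roll": 0,"gripper": 0},
  {"dx": 5,"dy": 3,"dz": 80,"roll": 0,"gripper": 0},
  {"dx": 5,"dy": 3,"dz": 86,"roll": 0,"gripper": 0},
  {"dx": 5,"dy": 3,"dz": 86,"roll": 0,"gripper": 0},
])

```text
time: 3.42
tcp_pos: [0.511, -0.1432, 0.0224]
tcp_rot: [-0.001, 0.722, 0.692, -0.0]
wrist_force: [-0.5, 0.9, 0.6]
gripper_width: 0.0005
finger_force: 0.0
```

```bash
python3 to.py .511 -.120 .016 88
```

```text
t 3.4167 p [ 0.511  -0.1432  0.0224] ang 87.64 shift [23.1 -1.   6.4] roll -0.006 F [-0.5  0.9  0.6] w 0.0005143882106865069 ff 0.0 tiltz [-0.002  0.001 -1.   ]
```

>>> send_rows([
  {"dx": 3,"dy": 0,"dz": 4,"roll": 0,"gripper": 0},
  {"dx": 7,"dy": 0,"dz": 4,"roll": 0,"gripper": 0},
  {"dx": 11,"dy": 0,"dz": 4,"roll": 0,"gripper": 0},
  {"dx": 15,"dy": 0,"dz": 4,"roll": 0,"gripper": 0},
  {"dx": 19,"dy": 0,"dz": 4,"roll": 0,"gripper": 0},
  {"dx": 22,"dy": 0,"dz": 4,"roll": 0,"gripper": 0},
  {"dx": 24,"dy": 0,"dz": 4,"roll": 0,"gripper": 0},
  {"dx": 24,"dy": 0,"dz": 4,"roll": 0,"gripper": 0},
])

```text
time: 4.08
tcp_pos: [0.5136, -0.1197, 0.0204]
tcp_rot: [0.001, 0.721, 0.693, -0.0]
wrist_force: [0.2, -4.6, 2.7]
gripper_width: 0.0005
finger_force: 2.3
```

>>> send_rows([
  {"dx": 2,"dy": 0,"dz": 0,"roll": 0,"gripper": 0},
  {"dx": 4,"dy": 0,"dz": 0,"roll": 0,"gripper": 0},
  {"dx": 6,"dy": 0,"dz": 0,"roll": 0,"gripper": 0},
  {"dx": 6,"dy": 0,"dz": 0,"roll": 0,"gripper": 0},
])

```text
time: 4.42
tcp_pos: [0.5139, -0.1139, 0.0204]
tcp_rot: [0.002, 0.721, 0.693, -0.0]
wrist_force: [0.4, -4.9, 3.2]
gripper_width: 0.0003
finger_force: 2.5
```

>>> send_rows([
  {"dx": 2,"dy": 0,"dz": 0,"roll": 0,"gripper": 0},
  {"dx": 4,"dy": 0,"dz": 0,"roll": 0,"gripper": 0},
  {"dx": 4,"dy": 0,"dz": 0,"roll": 0,"gripper": 0},
])

```text
time: 4.67
tcp_pos: [0.5142, -0.1128, 0.0205]
tcp_rot: [0.004, 0.721, 0.693, -0.002]
wrist_force: [0.6, -12.7, 0.9]
gripper_width: -0.0002
finger_force: 5.8
```

>>> send_rows([
  {"dx": 2,"dy": 0,"dz": 0,"roll": 0,"gripper": 0},
  {"dx": 4,"dy": 0,"dz": 0,"roll": 0,"gripper": 0},
  {"dx": 4,"dy": 0,"dz": 0,"roll": 0,"gripper": 0},
])

```text
time: 4.92
tcp_pos: [0.5143, -0.1127, 0.0205]
tcp_rot: [0.006, 0.721, 0.693, -0.005]
wrist_force: [-0.9, -20.7, -1.7]
gripper_width: 0.0002
finger_force: 10.1
```

>>> send_rows([
  {"dx": -10,"dy": 1,"dz": 0,"roll": 0,"gripper": 0},
  {"dx": -25,"dy": 1,"dz": 0,"roll": 0,"gripper": 0},
  {"dx": -38,"dy": 1,"dz": 0,"roll": 0,"gripper": 0},
  {"dx": -46,"dy": 1,"dz": 0,"roll": 0,"gripper": 0},
  {"dx": -50,"dy": 1,"dz": 0,"roll": 0,"gripper": 0},
  {"dx": -54,"dy": 1,"dz": 0,"roll": 0,"gripper": 0},
  {"dx": -58,"dy": 1,"dz": 0,"roll": 0,"gripper": 0},
  {"dx": -60,"dy": 1,"dz": 0,"roll": 0,"gripper": 0},
])

```text
time: 5.58
tcp_pos: [0.512, -0.1645, 0.0192]
tcp_rot: [-0.0, 0.721, 0.693, 0.0]
wrist_force: [0.3, 0.9, -0.1]
gripper_width: 0.0006
finger_force: 1.1
```

>>> send_rows([
  {"dx": -3,"dy": 0,"dz": 0,"roll": 0,"gripper": 0},
  {"dx": -6,"dy": 0,"dz": 0,"roll": 0,"gripper": 0},
  {"dx": -8,"dy": 0,"dz": 0,"roll": 0,"gripper": 0},
  {"dx": -10,"dy": 0,"dz": 0,"roll": 0,"gripper": 0},
  {"dx": -12,"dy": 0,"dz": 0,"roll": 0,"gripper": 0},
])

```text
time: 6.0
tcp_pos: [0.5118, -0.1696, 0.0194]
tcp_rot: [-0.005, 0.721, 0.693, 0.005]
wrist_force: [0.3, 22.9, 6.1]
gripper_width: 0.0001
finger_force: 11.9
```

>>> send_rows([
  {"dx": -2,"dy": 0,"dz": 0,"roll": 0,"gripper": 0},
  {"dx": -3,"dy": 0,"dz": 0,"roll": 0,"gripper": 0},
  {"dx": -3,"dy": 0,"dz": 0,"roll": 0,"gripper": 0},
])

```text
time: 6.25
tcp_pos: [0.5117, -0.1694, 0.0194]
tcp_rot: [-0.007, 0.72, 0.693, 0.007]
wrist_force: [0.6, 26.7, 7.4]
gripper_width: 0.0006
finger_force: 13.5
```

>>> send_rows([
  {"dx": 15,"dy": 0,"dz": 0,"roll": 0,"gripper": 0},
  {"dx": 30,"dy": 0,"dz": 0,"roll": 0,"gripper": 0},
  {"dx": 30,"dy": 0,"dz": -30,"roll": 0,"gripper": 0},
  {"dx": 30,"dy": 0,"dz": -70,"roll": 0,"gripper": 0},
  {"dx": 35,"dy": 0,"dz": -110,"roll": 0,"gripper": 0.3},
  {"dx": 60,"dy": 0,"dz": -150,"roll": 0,"gripper": 1},
  {"dx": 100,"dy": 0,"dz": -180,"roll": 0,"gripper": 1},
  {"dx": 140,"dy": 0,"dz": -185,"roll": 0,"gripper": 1},
])

```text
time: 6.92
tcp_pos: [0.5189, -0.0518, 0.2076]
tcp_rot: [0.005, 0.722, 0.691, 0.002]
wrist_force: [1.7, 0.4, -0.4]
gripper_width: 0.0234
finger_force: 0.0
```

```bash
python3 to.py .531 .158 .2 88
```

```text
t 6.9167 p [ 0.5189 -0.0518  0.2076] ang 87.48 shift [210.2   2.8   6.8] roll -0.009 F [ 1.7  0.4 -0.4] w 0.023381550770003093 ff 0.0 tiltz [ 0.01  -0.004 -1.   ]
```

>>> send_rows([
  {"dx": 38,"dy": 0,"dz": 0,"roll": 0,"gripper": 1},
  {"dx": 76,"dy": 1,"dz": 0,"roll": 0,"gripper": 1},
  {"dx": 114,"dy": 2,"dz": 0,"roll": 0,"gripper": 1},
  {"dx": 150,"dy": 2,"dz": 0,"roll": 0,"gripper": 1},
  {"dx": 180,"dy": 3,"dz": 0,"roll": 0,"gripper": 1},
  {"dx": 198,"dy": 3,"dz": 0,"roll": 0,"gripper": 1},
  {"dx": 198,"dy": 3,"dz": 0,"roll": 0,"gripper": 1},
  {"dx": 198,"dy": 3,"dz": 0,"roll": 0,"gripper": 1},
])

```text
time: 7.58
tcp_pos: [0.5277, 0.1476, 0.2017]
tcp_rot: [0.001, 0.721, 0.693, -0.0]
wrist_force: [0.0, -0.3, -0.1]
gripper_width: 0.0768
finger_force: 0.0
```

```bash
python3 - <<'E'
from look import *
a,b=poses(tote=False,spring=False)
cv2.imwrite("pics/e.png",np.hstack([cv2.resize(a["color"][100:270,130:330],(400,340),interpolation=2),cv2.resize(b["color"][150:320,170:370],(400,340),interpolation=2)]))
E
python3 to.py .531 .158 .091 88; 
```

```text
carton (array([ 0.5132, -0.2325, -0.0318]), np.float64(0.030251307379430603))
damper (array([ 0.5178, -0.053 , -0.0451]), np.float64(0.15739177294772766))
t 7.7833 p [0.5278 0.146  0.2018] ang 87.6 shift [ 12.2   2.7 110.8] roll -0.007 F [-0.4  0.   0.2] w 0.09193213962733296 ff 0.0 tiltz [ 0.    -0.001 -1.   ]
```

View pics/e.png

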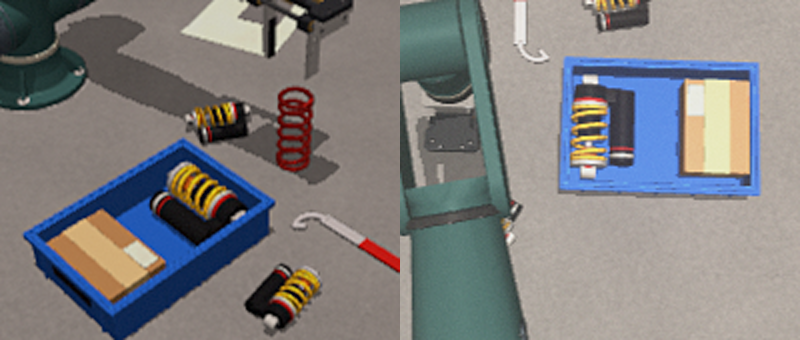

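Both objects are against the end walls: the carton fits at y=-0.2325 and the damper at -0.053, leaving a gap of about 76 mm. The spring stands under the open fingers, so I'll descend and grip.

>>> send_rows([
  {"dx": 10,"dy": 3,"dz": 10,"roll": 0,"gripper": 1},
  {"dx": 12,"dy": 3,"dz": 35,"roll": 0,"gripper": 1},
  {"dx": 12,"dy": 3,"dz": 60,"roll": 0,"gripper": 1},
  {"dx": 12,"dy": 3,"dz": 85,"roll": 0,"gripper": 1},
  {"dx": 12,"dy": 3,"dz": 100,"roll": 0,"gripper": 1},
  {"dx": 12,"dy": 3,"dz": 108,"roll": 0,"gripper": 1},
  {"dx": 12,"dy": 3,"dz": 108,"roll": 0,"gripper": 1},
])

```text
time: 8.37
tcp_pos: [0.5295, 0.1588, 0.0907]
tcp_rot: [-0.001, 0.721, 0.693, -0.002]
wrist_force: [-1.4, -0.7, 0.7]
gripper_width: 0.0937
finger_force: 0.0
```

```bash
python3 - <<'E'
from look import *
a=r.snapshot("scene")
cv2.imwrite("pics/f.png",cv2.resize(a["color"][90:210,210:350],None,fx=4,fy=4,interpolation=2))
m=best(a,"spring",proj(a,(.53,.158,.07)))
if m is not None: print(fit([(a,m)],lambda x,y:cyl(x,y,.03,0,.14),[.53,.158],[.01,.01]))
E
python3 to.py .531 .158 .091 88; 
```

```text
(array([0.53  , 0.1664]), np.float64(0.1497175141242938))
t 8.4667 p [0.5315 0.1593 0.0941] ang 87.68 shift [-1.3 -0.5  3.1] roll -0.006 F [0.2 0.2 0.3] w 0.09427133069782412 ff 0.0 tiltz [ 0.001  0.    -1.   ]
```

View pics/f.png

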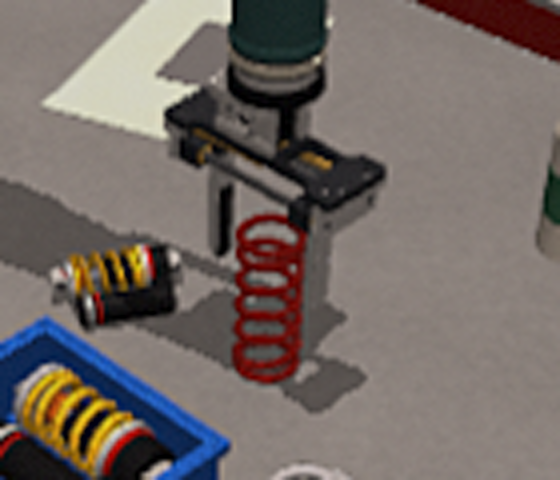

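The spring stands between the fingers (crop: left tip (220,250), right tip (313,335), top ring centre about (270,236)). I'll check the offset across the pads numerically before closing.

```bash
python3 - <<'E'
from look import *
a=r.snapshot("scene")
c=lambda p:(proj(a,p)-[210,90])*4
print("tcp",c((.5315,.1593,.094)))
for dx,dy in((0,0),(0,.008),(0,-.008),(.008,0)):
  P=np.array([c(q) for q in cyl(.5315+dx,.1593+dy,.03,0,.14)]);t=P[1::2];f=P[0::2]
  print(dx,dy,"top",t.min(0),t.max(0),"foot",f.min(0),f.max(0))
for s in(-1,1): print("fingertip outer",c((.5315+s*.0595,.1593-s*.002,.094)),"inner",c((.5315+s*.047,.1593,.094)))
E
```

```text
tcp [263.7882 275.1077]
0 0 top [228.6285 208.3766] [302.7896 252.9558] foot [225.2821 338.4046] [294.5013 384.0124]
0 0.008 top [235.2244 204.1709] [309.1528 248.4663] foot [231.4499 334.0949] [300.4664 379.4318]
0 -0.008 top [221.9906 212.6088] [296.3857 257.4745] foot [219.0776 342.7395] [288.5007 388.6208]
0.008 0 top [236.0282 212.3362] [310.4173 257.1859] foot [232.1781 342.4668] [301.5959 388.333 ]
fingertip outer [212.1031 244.0884] inner [221.509  251.3284]
fingertip outer [317.8867 307.5754] inner [307.5654 299.7296]
```

Offsets are under 5 mm, mostly along the closing axis. Closing now.

>>> send_rows([
  {"dx": 0,"dy": 0,"dz": 2,"roll": 0,"gripper": 0.5},
  {"dx": 0,"dy": 0,"dz": 2,"roll": 0,"gripper": 0.5},
  {"dx": 0,"dy": 0,"dz": 2,"roll": 0,"gripper": 0.4},
  {"dx": 0,"dy": 0,"dz": 2,"roll": 0,"gripper": 0.4},
  {"dx": 0,"dy": 0,"dz": 2,"roll": 0,"gripper": 0.4},
  {"dx": 0,"dy": 0,"dz": 2,"roll": 0,"gripper": 0.4},
  {"dx": 0,"dy": 0,"dz": 2,"roll": 0,"gripper": 0.4},
  {"dx": 0,"dy": 0,"dz": 2,"roll": 0,"gripper": 0.4},
], force=30)

```text
time: 9.18
tcp_pos: [0.5315, 0.1594, 0.0921]
tcp_rot: [0.0, 0.721, 0.693, 0.0]
wrist_force: [0.4, -0.7, 1.3]
gripper_width: 0.0598
finger_force: 30.0
```

Gripped on the diameter (59.8 mm at 30 N). Next: lift.

>>> send_rows([
  {"dx": 0,"dy": 0,"dz": -10,"roll": 0,"gripper": 0.4},
  {"dx": 0,"dy": 0,"dz": -30,"roll": 0,"gripper": 0.4},
  {"dx": 0,"dy": 0,"dz": -55,"roll": 0,"gripper": 0.4},
  {"dx": 0,"dy": 0,"dz": -80,"roll": 0,"gripper": 0.4},
  {"dx": 0,"dy": 0,"dz": -105,"roll": 0,"gripper": 0.4},
  {"dx": 0,"dy": 0,"dz": -115,"roll": 0,"gripper": 0.4},
  {"dx": 0,"dy": 0,"dz": -115,"roll": 0,"gripper": 0.4},
])

```text
time: 9.77
tcp_pos: [0.5322, 0.1596, 0.2096]
tcp_rot: [0.001, 0.721, 0.693, 0.002]
wrist_force: [1.3, 0.4, -4.0]
gripper_width: 0.0598
finger_force: 30.0
```

```bash
python3 to.py .513 -.141 .207 88; 
```

```text
t 9.7667 p [0.5322 0.1596 0.2096] ang 87.72 shift [-301.2   -7.2    2.3] roll -0.005 F [ 1.3  0.4 -4. ] w 0.05976575640700586 ff 29.98320758342743 tiltz [ 0.005  0.001 -1.   ]
```

>>> send_rows([
  {"dx": -15,"dy": 0,"dz": 0,"roll": 0,"gripper": 0.4},
  {"dx": -40,"dy": -1,"dz": 0,"roll": 0,"gripper": 0.4},
  {"dx": -70,"dy": -1,"dz": 0,"roll": 0,"gripper": 0.4},
  {"dx": -100,"dy": -2,"dz": 0,"roll": 0,"gripper": 0.4},
  {"dx": -130,"dy": -3,"dz": 0,"roll": 0,"gripper": 0.4},
  {"dx": -160,"dy": -4,"dz": 0,"roll": 0,"gripper": 0.4},
  {"dx": -190,"dy": -4,"dz": 0,"roll": 0,"gripper": 0.4},
  {"dx": -220,"dy": -5,"dz": 0,"roll": 0,"gripper": 0.4},
])

```text
time: 10.43
tcp_pos: [0.5157, -0.0613, 0.2037]
tcp_rot: [-0.002, 0.721, 0.693, -0.001]
wrist_force: [1.4, -0.6, -4.0]
gripper_width: 0.0594
finger_force: 30.0
```

>>> send_rows([
  {"dx": -30,"dy": -1,"dz": 0,"roll": 0,"gripper": 0.4},
  {"dx": -55,"dy": -1,"dz": 0,"roll": 0,"gripper": 0.4},
  {"dx": -72,"dy": -2,"dz": 0,"roll": 0,"gripper": 0.4},
  {"dx": -81,"dy": -2,"dz": 0,"roll": 0,"gripper": 0.4},
  {"dx": -81,"dy": -2,"dz": 0,"roll": 0,"gripper": 0.4},
  {"dx": -81,"dy": -2,"dz": 0,"roll": 0,"gripper": 0.4},
])

```text
time: 10.93
tcp_pos: [0.5115, -0.1404, 0.2052]
tcp_rot: [-0.002, 0.721, 0.693, -0.0]
wrist_force: [-0.0, 0.2, -4.2]
gripper_width: 0.0598
finger_force: 30.0
```

```bash
python3 - <<'E'
from look import *
a=r.snapshot("scene")
cv2.imwrite("pics/g.png",cv2.resize(a["color"][110:270,130:300],None,fx=3.6,fy=3.6,interpolation=2))
E
python3 to.py .513 -.141 .097 88; 
```

```text
t 10.9833 p [ 0.5117 -0.14    0.2056] ang 87.75 shift [ -1.2   1.6 108.6] roll -0.004 F [ 1.  -0.4 -4.9] w 0.059545884367766 ff 29.983161091804504 tiltz [-0.002  0.002 -1.   ]
```

View pics/g.png

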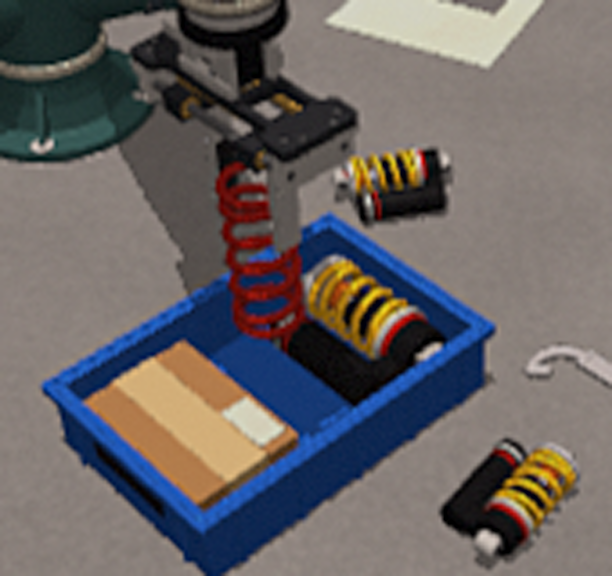

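The spring has swung about the pad axis: its foot leans to +y, with the top at crop (243,185) and the foot at about (268,315). I'll measure the tilt before lowering.

```bash
cat > tilt.py <<'E'
from look import *
def tilt():
    a=r.snapshot("scene"); st=r.state(); p=np.array(st["tcp_pos"]); g=p+[0,0,.0188]
    def gen(t,s=0.,h=.111):
        t=np.radians(t); u=np.array([0,-np.sin(t),np.cos(t)]); v=np.array([0,np.cos(t),np.sin(t)]); o=g+np.array([0,s,0])
        return [o+u*(z-h)+.03*(np.cos(k)*np.array([1,0,0])+np.sin(k)*v) for k in np.linspace(0,6.28,24) for z in(0,.14)]
    m=best(a,"spring",proj(a,g-[0,0,.05]))
    print("tcp",p.round(4)); 
    if m is not None: print("tilt",fit([(a,m)],gen,[8.,0.],[8,.005]))
    for l in("spring","spring_mid"):
        d=r.tip_of(a,l)[:1]
        if d: print(l,np.array(d[0]["uv"]).round(1),d[0]["confidence"],[(t,(np.mean([proj(a,q) for q in gen(t)[0::2]],0) if l=="spring" else np.mean([proj(a,q) for q in gen(t)],0)).round(1)) for t in(-10,0,10,20)])
    return a,m
if __name__=="__main__": tilt()
E
python3 tilt.py
```

```text
tcp [ 0.5119 -0.1398  0.206 ]
tilt (array([11.1323, -0.01  ]), np.float64(0.3050754290600378))
spring [206.1 199.6] 0.63 [(-10, array([198.8, 200.4])), (0, array([203.9, 197.5])), (10, array([208.8, 193.7])), (20, array([213.4, 189.3]))]
spring_mid [201.8 180.7] 0.57 [(-10, array([199.9, 179.6])), (0, array([201.7, 178.5])), (10, array([203.4, 177.2])), (20, array([205.1, 175.6]))]
```

```bash
python3 - <<'E'
from look import *
a=r.snapshot("scene"); g=np.array(r.state()["tcp_pos"])+[0,0,.0188]
im=cv2.resize(a["color"][110:230,150:270],None,fx=5,fy=5,interpolation=2)
def ring(t,z,col):
    t=np.radians(t); u=np.array([0,-np.sin(t),np.cos(t)]); v=np.array([0,np.cos(t),np.sin(t)])
    P=np.array([(proj(a,g+u*(z-.111)+.03*(np.cos(k)*np.array([1,0,0])+np.sin(k)*v))-[150,110])*5 for k in np.linspace(0,6.28,40)])
    cv2.polylines(im,[P.astype(np.int32)],True,col,1)
for z in(0,.14): ring(0,z,(0,255,0)); ring(8,z,(255,255,0))
cv2.imwrite("pics/i.png",im)
E
```

```text
(no output)
```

View pics/i.png

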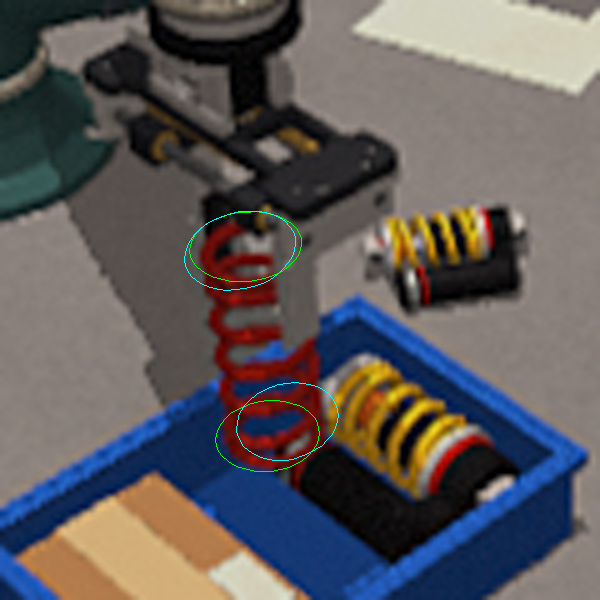

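The upright model (green) matches the foot ring, so the apparent lean was only perspective. Lowering gently.

>>> send_rows([
  {"dx": -2,"dy": 1,"dz": 5,"roll": 0,"gripper": 0.4},
  {"dx": -2,"dy": 1,"dz": 15,"roll": 0,"gripper": 0.4},
  {"dx": -2,"dy": 1,"dz": 28,"roll": 0,"gripper": 0.4},
  {"dx": -2,"dy": 1,"dz": 41,"roll": 0,"gripper": 0.4},
  {"dx": -2,"dy": 1,"dz": 52,"roll": 0,"gripper": 0.4},
  {"dx": -2,"dy": 1,"dz": 60,"roll": 0,"gripper": 0.4},
  {"dx": -2,"dy": 1,"dz": 60,"roll": 0,"gripper": 0.4},
])

```text
time: 11.82
tcp_pos: [0.5114, -0.1426, 0.1436]
tcp_rot: [-0.002, 0.721, 0.693, -0.001]
wrist_force: [-0.8, 0.0, -4.8]
gripper_width: 0.06
finger_force: 30.0
```

>>> send_rows([
  {"dx": 0,"dy": 0,"dz": 7,"roll": 0,"gripper": 0.4},
  {"dx": 0,"dy": 0,"dz": 15,"roll": 0,"gripper": 0.4},
  {"dx": 0,"dy": 0,"dz": 23,"roll": 0,"gripper": 0.4},
  {"dx": 0,"dy": 0,"dz": 30,"roll": 0,"gripper": 0.4},
  {"dx": 0,"dy": 0,"dz": 36,"roll": 0,"gripper": 0.4},
  {"dx": 0,"dy": 0,"dz": 40,"roll": 0,"gripper": 0.4},
  {"dx": 0,"dy": 0,"dz": 40,"roll": 0,"gripper": 0.4},
])

```text
time: 12.4
tcp_pos: [0.5122, -0.1429, 0.1053]
tcp_rot: [-0.001, 0.721, 0.693, -0.001]
wrist_force: [-0.3, 0.2, -4.0]
gripper_width: 0.0599
finger_force: 30.0
```

No contact yet, so I'll go down in small steps.

>>> send_rows([
  {"dx": 0,"dy": 0,"dz": 2,"roll": 0,"gripper": 0.4},
  {"dx": 0,"dy": 0,"dz": 4,"roll": 0,"gripper": 0.4},
  {"dx": 0,"dy": 0,"dz": 6,"roll": 0,"gripper": 0.4},
  {"dx": 0,"dy": 0,"dz": 6,"roll": 0,"gripper": 0.4},
])

```text
time: 12.73
tcp_pos: [0.5129, -0.1431, 0.1005]
tcp_rot: [-0.0, 0.721, 0.693, -0.0]
wrist_force: [-0.4, 0.5, -4.5]
gripper_width: 0.0598
finger_force: 30.0
```

>>> send_rows([
  {"dx": 0,"dy": 0,"dz": 1,"roll": 0,"gripper": 0.4},
  {"dx": 0,"dy": 0,"dz": 2,"roll": 0,"gripper": 0.4},
  {"dx": 0,"dy": 0,"dz": 2,"roll": 0,"gripper": 0.4},
])

```text
time: 12.98
tcp_pos: [0.5129, -0.1432, 0.0986]
tcp_rot: [-0.0, 0.721, 0.693, -0.0]
wrist_force: [-1.1, 1.2, -4.1]
gripper_width: 0.0597
finger_force: 30.0
```

>>> send_rows([
  {"dx": 0,"dy": 0,"dz": 1,"roll": 0,"gripper": 0.4},
  {"dx": 0,"dy": 0,"dz": 2,"roll": 0,"gripper": 0.4},
  {"dx": 0,"dy": 0,"dz": 2,"roll": 0,"gripper": 0.4},
])

```text
time: 13.23
tcp_pos: [0.5132, -0.1433, 0.098]
tcp_rot: [0.0, 0.721, 0.693, 0.0]
wrist_force: [-2.2, 0.8, 1.8]
gripper_width: 0.0597
finger_force: 30.0
```

The foot reached the floor at the predicted height of 0.098. Releasing.

>>> send_rows([
  {"dx": 0,"dy": 0,"dz": 0,"roll": 0,"gripper": 0.75},
  {"dx": 0,"dy": 0,"dz": 0,"roll": 0,"gripper": 0.9},
  {"dx": 0,"dy": 0,"dz": 0,"roll": 0,"gripper": 1},
  {"dx": 0,"dy": 0,"dz": 0,"roll": 0,"gripper": 1},
  {"dx": 0,"dy": 0,"dz": 0,"roll": 0,"gripper": 1},
  {"dx": 0,"dy": 0,"dz": 0,"roll": 0,"gripper": 1},
  {"dx": 0,"dy": 0,"dz": 0,"roll": 0,"gripper": 1},
])

```text
time: 13.82
tcp_pos: [0.513, -0.1432, 0.0967]
tcp_rot: [0.0, 0.721, 0.693, -0.0]
wrist_force: [0.7, 0.5, 0.5]
gripper_width: 0.0938
finger_force: 0.0
```

>>> send_rows([
  {"dx": 0,"dy": 0,"dz": -10,"roll": 0,"gripper": 1},
  {"dx": 0,"dy": 0,"dz": -30,"roll": 0,"gripper": 1},
  {"dx": 0,"dy": 0,"dz": -55,"roll": 0,"gripper": 1},
  {"dx": 0,"dy": 0,"dz": -80,"roll": 0,"gripper": 1},
  {"dx": 0,"dy": 0,"dz": -105,"roll": 0,"gripper": 1},
  {"dx": 0,"dy": 0,"dz": -125,"roll": 0,"gripper": 1},
  {"dx": 0,"dy": 0,"dz": -140,"roll": 0,"gripper": 1},
  {"dx": 0,"dy": 0,"dz": -140,"roll": 0,"gripper": 1},
])

```text
time: 14.48
tcp_pos: [0.5147, -0.1438, 0.242]
tcp_rot: [0.004, 0.721, 0.693, 0.002]
wrist_force: [0.7, -0.2, 1.3]
gripper_width: 0.0941
finger_force: 0.0
```

```bash
python3 - <<'E'
from look import *
a=r.snapshot("scene")
im=cv2.resize(a["color"][110:270,130:300],None,fx=3.6,fy=3.6,interpolation=2)
for z in(.006,.146): cv2.polylines(im,[np.array([(proj(a,(.513+.03*np.cos(k),-.143+.03*np.sin(k),z))-[130,110])*3.6 for k in np.linspace(0,6.28,40)]).astype(np.int32)],True,(0,255,0),1)
cv2.imwrite("pics/j.png",im); print(r.state()["wrist_force"],r.state()["tcp_pos"])
E
```

```text
[ 0.4295  0.214  -0.0848] [ 0.514  -0.1435  0.2395]
```

View pics/j.png

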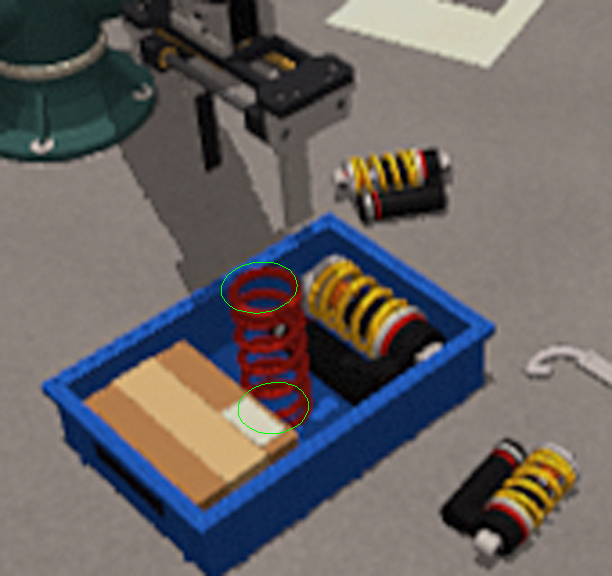

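The spring stands upright between the carton and the damper (top ring at (263,290), foot at about (278,408), close to the upright model). Carton and damper lie flat, and the gripper is clear.

```bash
python3 -c "
from bench import r
print(r.sign_off())"
```

```text
the job is handed in; nothing more can be done
None
```

The job is handed in at about 14.5 s of the 48 s: the damper and carton were slid flat against the end walls, and the red spring was set down upright between them; the sign-off returned no verdict.

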